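# Load the spray-turning stand with cast heads and start it

## Robot

A 6-joint arm with a two-finger parallel gripper is mounted at the origin on the work surface. World frame = base frame: x ahead of the robot, y to its left, z up, the work surface at z = 0. Lengths are in mm, angles in rad, forces in N, time in s.
With the tool pointing down it reaches from about 275 to 825 mm from the base axis. Payload 5.2 kg.
Tool frame: the origin (TCP) lies at the very end of the fingers, on their centre line; the grasp point (between the pads) lies 19 mm behind it; z points along the fingers, y is the line along which they close (so a half turn about z gives the same grasp; the last joint's range is limited). The gripper opens to 93 mm and grips with 3 to 60 N. Pads are 15 mm wide; open, the fingers measure 128 mm over their backs; the gripper's body (75 mm by 188 mm) begins 65 mm behind the grasp point.
Start: joints at [0.939, 0.259, 1.535, -0, 1.348, -0.203], TCP at [228.658, 500.22, 218.653] pointing down, gripper open.
Joint ranges: [-3.14, 3.14], [-0.91, 2.08], [0.19, 2.58], [-1.22, 4.36], [0.22, 2.71], [-3.12, 3.12]. Speed limits (rad/s): [2.57, 2.57, 3.14, 3.14, 3.14, 3.14].

## Interface

Orientations are given as [roll, pitch, yaw] about the fixed x, y, z axes, in that order (R = Rz(yaw) Ry(pitch) Rx(roll)).
In Python, from bench import robot gives the robot as it stands. The module is installed in compiled form; this text tells all that it offers. Calls block until the motion is done:
- robot.move_ptp(position, orientation): joint-space move of the TCP to a pose.
- robot.move_linear(position, ori=None, speed=150, f_stop=None): straight line of the TCP; ori=None keeps the orientation; speed is the mean speed in mm/s. With f_stop (N) it stops when the force on the tool has changed by that much, and returns True; else False.
- robot.move_j(angles): joint-space move.
- robot.move_gripper(opening): opening from 0.0 (shut) to 1.0 (fully open); the grip force is fixed at half the most; returns when the fingers have stopped.
- robot.sleep(seconds).
- robot.inverse_kinematics(position, orientation): joint angles nearest the present ones, or None.
- robot.get_image(name): name is "side" or "top"; returns a dict with "img" (480x640x3 uint8, blue, green, red), "fovy" (degrees; the focal length in pixels is half the picture's height over the tangent of half this angle, whatever the lens; pixels are square), "cx", "cy" (the principal point, pixels), "k1" (the pictures are not rectified: a ray, as slopes to the right and down, at radius r is drawn at 1 + k1 r^2 times it, then the intrinsics apply), "eye" and "orientation" of the camera in the world. Camera axes: x right, y down, z forward; pixel columns grow to the right and rows downward; lengths in mm; the calibration is good to about 2 mm. A picture is of the moment at which its call begins. There is no depth.
A pose or a line that the arm cannot do raises robot.MotionError and nothing moves.
- robot.hand_in(): hands the job in; it is judged then, once.
Readings, each from a call of its own:
- robot.current_t(): time.
- robot.current_qpos(): joint angles.
- robot.current_joint_vel(): joint speeds.
- robot.current_joint_efforts(): joint torques, N m.
- robot.current_tcp_pos(): TCP position.
- robot.current_eef_rot(): TCP orientation.
- robot.current_contact_force(): force on the tool from outside, world axes, zero at the start.
- robot.current_ft_torque(): the same for the moment, N m.
- robot.current_gripper_width(): opening from 0.0 (shut) to 1.0 (fully open).
- robot.current_finger_force(): force on a finger pad.
Only numpy, scipy, OpenCV 4.12 (cv2) and the standard library are available. Lean on these libraries where they do the work, as an engineer would, in place of code of your own. Each camera call takes 0.05 s, during which the arm holds its last target. There are 200 camera calls.

## Task

Get the four-spindle turning stand ready for sealing the cast heads: first turn its blank selector fully counter-clockwise to the end stop so the stand is off, then press every head that stands on the bench fully home onto a tapered spigot of its own, so that its socle sits flat on the flange and friction holds it. With all of them on, turn the selector clockwise to the fourth click from the stop, and leave everything else on the bench where it is.

Things in the scene. Friction and masses are not known exactly. Their poses are not given: they have to be found in the camera images.
- bust_1: hollow cast head on a cube socle, brick-red terracotta with dark hair; loose, upright on the bench, may be absent; 130 mm tall, 0.16 kg. Origin: centre of the open underside; +x the face, +y its left ear. Socle 64 x 64 mm, 56 tall; neck 30 mm wide; head round, straight-sided, 45 mm across from 82 to 126 mm up: grip there, up to 40 N, best across the ears (nose 6 mm proud); flat crown at 126 mm. Tapered socket below, mouth 32 mm, 48 deep
- bust_2: hollow cast head on a cube socle, pale clay with red-brown hair; loose, upright on the bench, may be absent; 130 mm tall, 0.16 kg. Origin: centre of the open underside; +x the face, +y its left ear. Socle 64 x 64 mm, 56 tall; neck 30 mm wide; head round, straight-sided, 45 mm across from 82 to 126 mm up: grip there, up to 40 N, best across the ears (nose 6 mm proud); flat crown at 126 mm. Tapered socket below, mouth 32 mm, 48 deep
- bust_3: hollow cast head on a cube socle, brown clay with lighter brown hair; loose, upright on the bench, may be absent; 130 mm tall, 0.16 kg. Origin: centre of the open underside; +x the face, +y its left ear. Socle 64 x 64 mm, 56 tall; neck 30 mm wide; head round, straight-sided, 45 mm across from 82 to 126 mm up: grip there, up to 40 N, best across the ears (nose 6 mm proud); flat crown at 126 mm. Tapered socket below, mouth 32 mm, 48 deep
- bust_4: hollow cast head on a cube socle, off-white plaster with grey hair; loose, upright on the bench, may be absent; 130 mm tall, 0.16 kg. Origin: centre of the open underside; +x the face, +y its left ear. Socle 64 x 64 mm, 56 tall; neck 30 mm wide; head round, straight-sided, 45 mm across from 82 to 126 mm up: grip there, up to 40 N, best across the ears (nose 6 mm proud); flat crown at 126 mm. Tapered socket below, mouth 32 mm, 48 deep
- stand: turning stand with four tapered spigots, each of which fits any head whichever way it faces. Let go on a spigot a head stops 10 to 17 mm short of home and may lean; 10 to 18 N pressed straight down drives it home (socle on flange), then friction holds it. Grey housing 235 x 225 mm, top 55 mm up; origin on the bench below its middle; selector box 205 mm to its -y
- spigot_1 (a point): foot of an upright brass spigot (stand's +x +y corner of a 110 mm square): on its axis, on the face of its steel flange (80 mm across), 63 mm above the bench. The spigot rises 46 mm from here, narrowing from 36 to 29 mm across, round-nosed, 5 degrees a side. A head that is home has its origin here
- spigot_2 (a point): foot of an upright brass spigot (stand's -x +y corner of a 110 mm square): on its axis, on the face of its steel flange (80 mm across), 63 mm above the bench. The spigot rises 46 mm from here, narrowing from 36 to 29 mm across, round-nosed, 5 degrees a side. A head that is home has its origin here
- spigot_3 (a point): foot of an upright brass spigot (stand's +x -y corner of a 110 mm square): on its axis, on the face of its steel flange (80 mm across), 63 mm above the bench. The spigot rises 46 mm from here, narrowing from 36 to 29 mm across, round-nosed, 5 degrees a side. A head that is home has its origin here
- spigot_4 (a point): foot of an upright brass spigot (stand's -x -y corner of a 110 mm square): on its axis, on the face of its steel flange (80 mm across), 63 mm above the bench. The spigot rises 46 mm from here, narrowing from 36 to 29 mm across, round-nosed, 5 degrees a side. A head that is home has its origin here
- selector_grip (a point): middle of the red bar handle of the blank rotary selector, on its upright axis, 97 mm above the bench, on a white box 110 x 105 mm whose top is at 70 mm. The bar is 62 mm long (this point's x), 14 mm thick (its y) and reaches from 80 to 111 mm above the bench over a black 60 mm round skirt. The point turns with it
- selector (a joint): selector angle, rad: 0 at the counter-clockwise end stop (off), growing clockwise from above to 3.665 at the other stop; never starts at 0. Sprung detents every 30 degrees (0.524): the stop is click 0, then seven clicks; let go between two it springs into the nearer. About 0.1 N m takes it over a click. At 0 the bar lies along the stand's x. No marks
- tin: small yellow tin, 40 mm across, 26 mm high, among the heads; loose bystander, to be left alone. Origin: its underside at the middle
- jar: amber glass jar with a white lid, 60 mm across, 75 mm high; loose bystander, to be left alone. Origin: its underside at the middle
- pot: blue open pot, 90 mm across, 70 mm high; loose bystander, to be left alone. Origin: its underside at the middle
- brush: paint brush, 200 mm, lying; loose bystander, to be left alone. Origin: its underside at the middle
- spatula: spatula, 200 mm, lying; loose bystander, to be left alone. Origin: its underside at the middle
- mallet: wooden mallet, about 180 mm, lying; loose bystander, to be left alone. Origin: its underside below the head's middle
- figure: slender clay figure, 150 mm tall, 42 mm across, standing; loose bystander, to be left alone. Origin: its underside at the middle

How it is judged (in metres and radians):
On the way, in this order (a step that is already met when the one before it is completed fails the run):
1. the selector is at its counter-clockwise end stop (value of joint selector below 0.12 rad), for 0.2 s.
2. every head is home on a spigot while the selector is still at the stop ((distance between bust_1 and spigot_1 below 0.005 m or distance between bust_1 and spigot_2 below 0.005 m or distance between bust_1 and spigot_3 below 0.005 m or distance between bust_1 and spigot_4 below 0.005 m) and angle between each of bust_1, bust_2, bust_3, bust_4's own z axis and vertical below 0.07 rad and (distance between bust_2 and spigot_1 below 0.005 m or distance between bust_2 and spigot_2 below 0.005 m or distance between bust_2 and spigot_3 below 0.005 m or distance between bust_2 and spigot_4 below 0.005 m) and (distance between bust_3 and spigot_1 below 0.005 m or distance between bust_3 and spigot_2 below 0.005 m or distance between bust_3 and spigot_3 below 0.005 m or distance between bust_3 and spigot_4 below 0.005 m) and (distance between bust_4 and spigot_1 below 0.005 m or distance between bust_4 and spigot_2 below 0.005 m or distance between bust_4 and spigot_3 below 0.005 m or distance between bust_4 and spigot_4 below 0.005 m) and value of joint selector below 0.12 rad), for 0.2 s.
At the end, for the whole second after the job is handed in: every head present is home on a spigot (its origin within 5 mm of the spigot's foot point, upright within 4 degrees, at rest) and the selector rests at the fourth click (2.09 rad within 0.17) ((distance between bust_1 and spigot_1 below 0.005 m or distance between bust_1 and spigot_2 below 0.005 m or distance between bust_1 and spigot_3 below 0.005 m or distance between bust_1 and spigot_4 below 0.005 m) and angle between each of bust_1, bust_2, bust_3, bust_4's own z axis and vertical below 0.07 rad and (distance between bust_2 and spigot_1 below 0.005 m or distance between bust_2 and spigot_2 below 0.005 m or distance between bust_2 and spigot_3 below 0.005 m or distance between bust_2 and spigot_4 below 0.005 m) and (distance between bust_3 and spigot_1 below 0.005 m or distance between bust_3 and spigot_2 below 0.005 m or distance between bust_3 and spigot_3 below 0.005 m or distance between bust_3 and spigot_4 below 0.005 m) and (distance between bust_4 and spigot_1 below 0.005 m or distance between bust_4 and spigot_2 below 0.005 m or distance between bust_4 and spigot_3 below 0.005 m or distance between bust_4 and spigot_4 below 0.005 m) and linear speed of each of bust_1, bust_2, bust_3, bust_4 below 0.02 m/s and value of joint selector between 1.924 and 2.264 rad); the robot touches nothing.
It fails at once if a bystander (tin, jar, pot, brush, spatula, mallet or figure) is moved more than 50 mm (distance of any of tin, jar, pot, brush, spatula, mallet, figure from where it was at the start of the episode above 0.05 m).
Of bust_1, bust_2, bust_3, bust_4 only 2 to 4 are there at a start; the rules pass over those that are not, and their reading is None.
At some moment in a run one of bust_1, bust_2, bust_3, bust_4 may be knocked a few centimetres aside while the robot is not near it.
It also fails if it takes over 210 s, if anything falls off the work surface, if the arm or the gripper's body presses on something with over 40 N, if the wrist force passes 120 N, or if a joint passes its speed limit or range.

## Working session

There is one attempt and no reset: what is moved stays moved. The work goes in short steps, each a Python script; the robot and the scene stay as the last script left them, time stands still between calls to the robot, and variables do not carry over. Pictures are saved under pics/ and viewed, at most 14 in all, crops included, and the job is handed in when it is done.

```bash
mkdir -p pics; cat > h.py <<'E'
import numpy as np, cv2
from scipy.spatial.transform import Rotation as Ro
from bench import robot
def shot(name):
    return robot.get_image(name)
def ray(im,u,v):
    h=im["img"].shape[0]; f=h/2/np.tan(np.radians(im["fovy"])/2)
    K=np.array([[f,0,im["cx"]],[0,f,im["cy"]],[0,0,1]],float)
    d=np.array([(u-im["cx"])/f,(v-im["cy"])/f]); s=d.copy()
    for _ in range(30): s=d/(1+im["k1"]*(s@s))
    R=Ro.from_euler('xyz',im["orientation"]).as_matrix()
    return np.array(im["eye"],float),R@np.array([s[0],s[1],1.])
def onz(im,u,v,z):
    e,d=ray(im,u,v); return e+d*(z-e[2])/d[2]
def proj(im,p):
    h=im["img"].shape[0]; f=h/2/np.tan(np.radians(im["fovy"])/2)
    R=Ro.from_euler('xyz',im["orientation"]).as_matrix()
    c=R.T@(np.array(p,float)-im["eye"]); s=c[:2]/c[2]; s=s*(1+im["k1"]*(s@s))
    return np.array([im["cx"],im["cy"]])+f*s
def tri(a,b):
    (e1,d1),(e2,d2)=a,b; A=np.stack([d1,-d2],1)
    t=np.linalg.lstsq(A,e2-e1,rcond=None)[0]; p,q=e1+t[0]*d1,e2+t[1]*d2
    return (p+q)/2,np.linalg.norm(p-q)
E
python3 - <<'E'
from h import *
import pickle
for n in("top","side"):
    im=shot(n); pickle.dump(im,open(n+"0.pkl","wb")); cv2.imwrite(f"pics/{n}0.png",im["img"])
    print(n,{k:v for k,v in im.items() if k!="img"})
print(robot.current_t(),robot.current_eef_rot())
E
```

```text
top {'fovy': 51.85096452933749, 'cx': 315.75064912394333, 'cy': 235.5922375612759, 'k1': 0.044858346273790956, 'eye': array([ 402.78720435,  102.14106484, 1221.40915489]), 'orientation': array([-3.00776056, -0.00486715, -1.55642223])}
side {'fovy': 56.06115946363407, 'cx': 318.1292656527891, 'cy': 245.40783204823603, 'k1': 0.015188911909300053, 'eye': array([ 451.21894369, -690.77699138,  808.07433612]), 'orientation': array([-2.32228961, -0.00687274, -0.14902177])}
0.1 [-3.13998808e+00 -3.30927458e-04  2.71283183e+00]
```

View pics/top0.png

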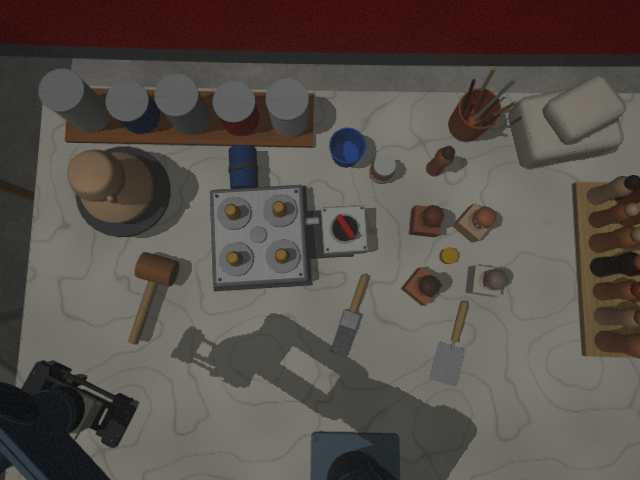

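View pics/side0.png

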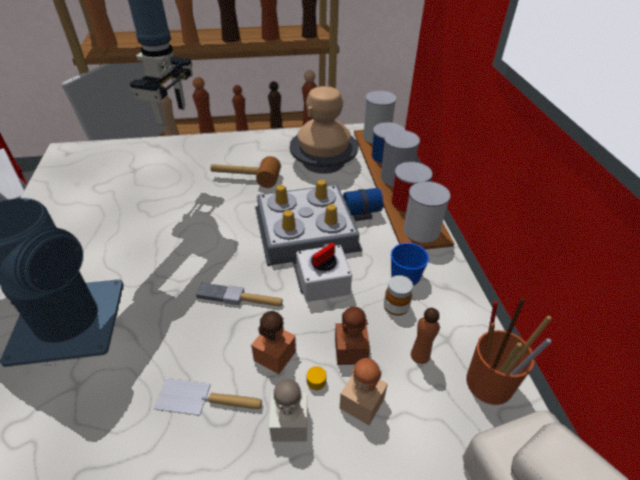

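The top view shows four heads: brown/dark at about (430,217) and (425,285), pale at (478,219), white at (490,280). The tin is at (450,255). The four spigots sit around (232..282, 210..258) and the red bar at (345,227). The side view agrees. Next I'll zoom in and measure by colour.

```bash
cat > m.py <<'E'
from h import *
def blobs(im,lo,hi,box,amin=15):
    hsv=cv2.cvtColor(im["img"],cv2.COLOR_BGR2HSV); m=cv2.inRange(hsv,lo,hi)
    z=np.zeros_like(m); x0,y0,x1,y1=box; z[y0:y1,x0:x1]=m[y0:y1,x0:x1]
    n,l,s,c=cv2.connectedComponentsWithStats(z)
    return [(c[i],s[i,4],np.argwhere(l==i)[:,::-1]) for i in range(1,n) if s[i,4]>=amin]
E
python3 - <<'E'
from m import *
import pickle
T,S=[pickle.load(open(n+"0.pkl","rb")) for n in("top","side")]
def crop(im,b,k,n): cv2.imwrite(n,cv2.resize(im["img"][b[1]:b[3],b[0]:b[2]],None,fx=k,fy=k,interpolation=cv2.INTER_CUBIC))
crop(T,(395,190,525,310),5,"pics/ct.png"); crop(S,(240,295,400,450),3.8,"pics/cs.png")
yl=((15,110,60),(35,255,255))
a=blobs(T,*yl,(205,190,315,280)); b=blobs(S,*yl,(255,170,350,240))
for x in a:
    for y in b:
        p,g=tri(ray(T,*x[0]),ray(S,*y[0]))
        if g<8 and 60<p[2]<110: print("spig",x[0].round(1),x[1],y[0].round(1),y[1],p.round(1),g.round(1))
red=blobs(T,(0,160,100),(8,255,255),(315,200,380,260)); rs=blobs(S,(0,160,100),(8,255,255),(300,235,345,275))
for x in red:
    P=np.array([onz(T,*q,111)[:2] for q in x[2]]); c,ev=P.mean(0),np.linalg.eigh(np.cov(P.T))
    print("bar",x[0],x[1],c,"dir",np.degrees(np.arctan2(*ev[1][:,1][::-1])),np.ptp((P-c)@ev[1],axis=0))
    for y in rs: print(tri(ray(T,*x[0]),ray(S,*y[0])))
# crude head crowns
for n,u,v in(("A",432,216),("B",485,217),("C",429,284),("D",495,278)): print(n,onz(T,u,v,126).round(0))
E
```

```text
spig [278.  208.2] 124 [330.6 214.4] 191 [620.1 188.3  80.9] 0.5
spig [230.3 210.9] 120 [320.7 189.1] 171 [612.  299.7  80.6] 0.3
spig [280.8 255.4] 120 [288.  220.4] 197 [509.7 179.2  81.1] 1.6
spig [232.2 258.1] 112 [280.7 194.5] 176 [501.6 291.4  80. ] 0.9
bar [345.06666667 226.08333333] 120 [575.21083563  32.5094806 ] dir -146.19201258053536 [10.26010019 57.6800691 ]
(array([576.63475825,  32.27793711, 108.06562079]), np.float64(1.9600222721693144))
A [ 599. -162.  126.]
B [ 598. -280.  126.]
C [ 446. -152.  126.]
D [ 462. -297.  126.]
```

View pics/ct.png

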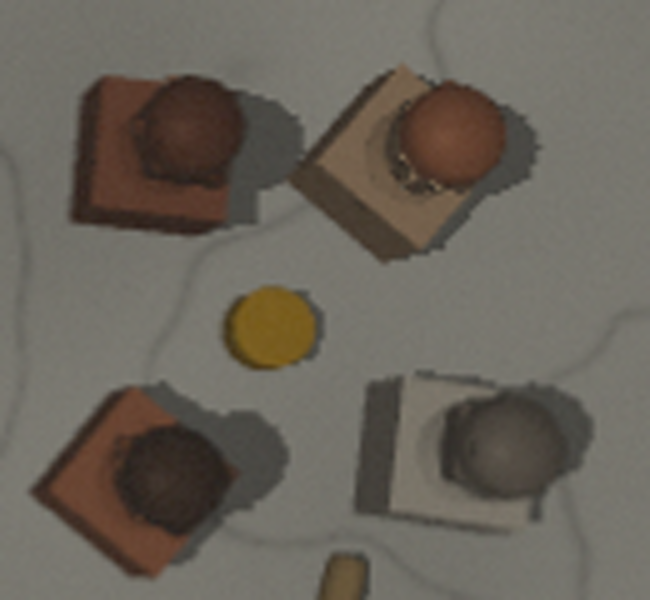

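View pics/cs.png

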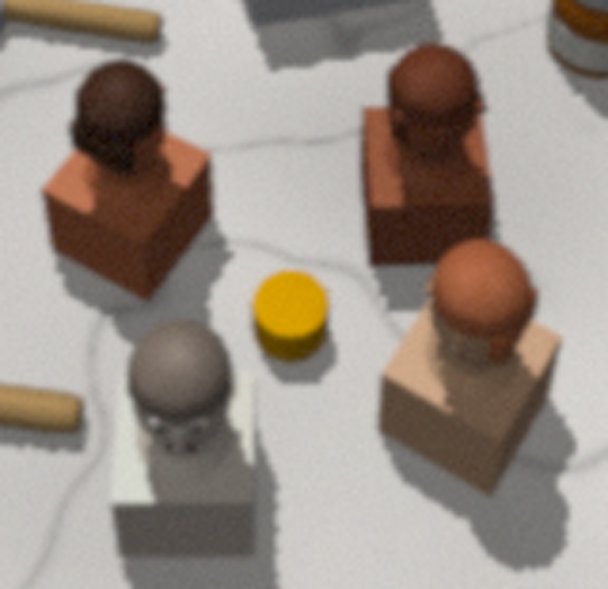

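Measurements agree with the sizes given:
- **Spigots:** spacing is 110–112 mm and the stand is at 4.2° yaw.
- **Selector:** the bar is at +29.6° to the stand's x, so θ = 150° (click 5).

Gripping each head on the socle's diagonals avoids the nose. Next I'll turn the selector off.

```bash
cat >> h.py <<'E'
D=np.radians
C=np.array([560.85,239.65]); YAW=D(4.2)
cy,sy=np.cos(YAW),np.sin(YAW); RS=np.array([[cy,-sy],[sy,cy]])
SP={1:C+RS@[55,55],2:C+RS@[-55,55],3:C+RS@[55,-55],4:C+RS@[-55,-55]}
SEL=np.array([576.3,33.3])
def down(yaw): return [np.pi,0,yaw]
def go(x,y,z,yaw): robot.move_ptp([x,y,z],down(yaw))
def lin(x,y,z,speed=150,f=None): return robot.move_linear([x,y,z],speed=speed,f_stop=f)
def st(tag=""):
    print(tag,"t%.1f"%robot.current_t(),"p",np.round(robot.current_tcp_pos(),1),"F",np.round(robot.current_contact_force(),1),
     "Mz %.2f"%robot.current_ft_torque()[2],"w %.3f"%robot.current_gripper_width(),"ff",np.round(robot.current_finger_force(),1))
def turn(deg):  # CCW positive from above
    q=np.array(robot.current_qpos(),float); q[5]-=D(deg); robot.move_j(q)
E
python3 - <<'E'
from h import *
go(*SEL,200,D(33.8)); print(np.round(robot.current_qpos(),2))
st(); print(lin(*SEL,88,120,8)); st("at bar")
robot.move_gripper(0.0); st("grip")
for k in range(5): turn(30); st(f"{k+1}")
print(np.degrees(robot.current_eef_rot()))
turn(4); st("over")
E
```

```text
[-0.13  0.32  1.5   0.    1.32  0.85]
 t2.2 p [576.1  34.4 200.1] F [1.1 0.2 0. ] Mz -0.02 w 1.003 ff 0.0
False
at bar t3.3 p [576.9  33.3  88.8] F [ 0.2  0.4 -0.5] Mz 0.01 w 0.999 ff 0.0
grip t4.5 p [577.   32.2  88. ] F [ 3.  -6.5 -2.9] Mz 0.01 w 0.148 ff 30.0
1 t5.0 p [576.7  32.4  88. ] F [ 0.  -0.5  0.4] Mz 0.02 w 0.148 ff 30.0
2 t5.6 p [576.3  32.5  88. ] F [-1.5 -0.2  1.5] Mz 0.09 w 0.147 ff 30.0
3 t6.2 p [575.9  32.4  88. ] F [-4.1 -0.9  2.2] Mz 0.07 w 0.152 ff 30.0
4 t6.7 p [575.6  32.1  88. ] F [-3.8 -2.2  3.2] Mz 0.15 w 0.148 ff 30.0
5 t7.3 p [575.6  31.7  88. ] F [-3.  -2.7  2.6] Mz 0.14 w 0.150 ff 30.0
[-1.79845235e+02 -9.21578452e-02 -1.77200918e+02]
over t7.6 p [575.7  31.6  88. ] F [-2.9 -2.9  1.7] Mz -0.51 w 0.150 ff 30.4
```

```bash
cat >> h.py <<'E'
BOX=(395,190,525,310)
import pickle
def look(n):
    im=shot("top"); pickle.dump(im,open(n+".pkl","wb"))
    x0,y0,x1,y1=BOX; cv2.imwrite(f"pics/{n}.png",cv2.resize(im["img"][y0:y1,x0:x1],None,fx=5,fy=5,interpolation=cv2.INTER_CUBIC))
    return im
E
python3 - <<'E'
from h import *
robot.move_gripper(0.6); lin(576,32,200); go(*C,260,D(94)); st()
T=look("l1"); T0=pickle.load(open("top0.pkl","rb"))
x0,y0,x1,y1=BOX
d=cv2.absdiff(T["img"],T0["img"]).max(2)[y0:y1,x0:x1]; print((d>25).sum())
from m import blobs
for x in blobs(T,(0,160,100),(8,255,255),(315,200,380,260)):
    P=np.array([onz(T,*q,111)[:2] for q in x[2]]); ev=np.linalg.eigh(np.cov(P.T))[1][:,1]; print("bar",x[1],np.degrees(np.arctan2(ev[1],ev[0])))
for n,u,v in(("A",433.0,214.8),("B",485.6,216.2),("C",430.2,285.0),("D",497.8,278.4)): print(n,onz(T,u,v,126).round(1))
E
```

```text
t11.0 p [560.8 239.3 259.5] F [-0.3 -0.2 -0.3] Mz -0.02 w 0.603 ff 0.0
2566
A [ 601.5 -164.   126. ]
B [ 599.9 -281.3  126. ]
C [ 444.2 -155.   126. ]
D [ 461.2 -303.5  126. ]
```

View pics/l1.png

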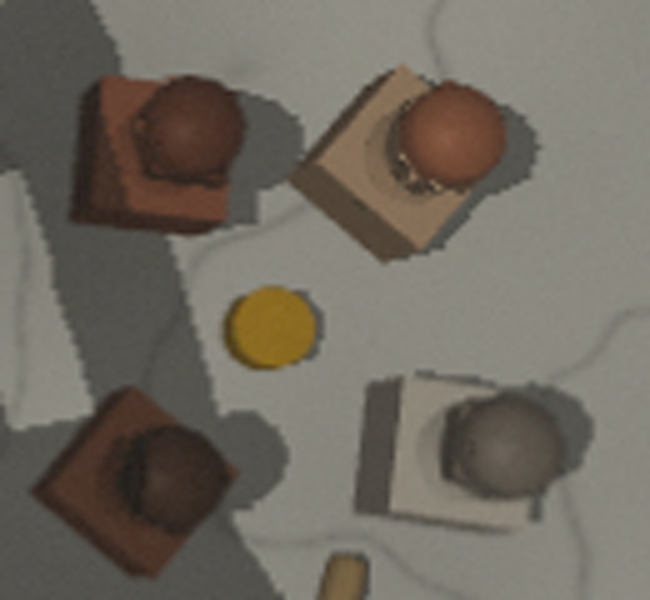

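No head has moved (the dark bands are the arm's shadow). Now head C (brown, dark hair) goes to spigot 2, with checks printed along the way.

```bash
cat > place.py <<'E'
from h import *
HD={"A":(601.5,-164,-52,38),"B":(599.9,-281.3,95,5),"C":(444.2,-155,93,3),"D":(461.2,-303.5,-52.5,37.5)}
def pick(h,xy=None,ang=None):
    x,y,a,b=HD[h]
    if xy is not None: x,y=xy
    if ang is not None: a,b=ang
    robot.move_gripper(1.0); go(x,y,260,D(a)); lin(x,y,150); 
    if lin(x,y,85,100,12): st("HIT"); lin(x,y,260); raise SystemExit
    robot.move_gripper(0.3); st("g1"); robot.move_gripper(1.0)
    go(x,y,85,D(b)); robot.move_gripper(0.3); st("g2"); lin(x,y,260,200); st("held")
def press(s):
    x,y=SP[s]
    robot.move_gripper(0.0); lin(x,y,205,120); r=lin(x,y,184,15,22); st(f"crown {r}"); lin(x,y,260,200)
def place(h,s,yaw=None):
    x,y=SP[s]; b=HD[h][3] if yaw is None else yaw
    go(x,y,260,D(b)); lin(x,y,205,120); r=lin(x,y,146,18,28); st(f"placed {r}")
    robot.move_gripper(0.85); st("rel"); lin(x,y,230); press(s)
E
python3 - <<'E'
from place import *
S=pickle.load(open("side0.pkl","rb"))
for h,o in zip("ABCD",((353.9,318.2),(367.1,370.5),(271.8,322.1),(287.4,392.9))): print(h,proj(S,[*HD[h][:2],115]).round(1),o)
pick("C")
im=shot("side"); cv2.imwrite("pics/h1.png",im["img"])
E
```

```text
A [352.1 315.8] (353.9, 318.2)
B [364.9 369.1] (367.1, 370.5)
C [270.2 321.5] (271.8, 322.1)
D [286.7 391.4] (287.4, 392.9)
g1 t15.9 p [ 444.3 -155.    85. ] F [ 0.9  0.3 -1.6] Mz -0.01 w 0.481 ff 30.0
g2 t19.0 p [ 444.2 -155.1   85. ] F [ 0.5  0.1 -0.7] Mz 0.02 w 0.482 ff 30.0
held t20.1 p [ 443.5 -154.5  258.8] F [ 0.8  0.2 -1.6] Mz -0.01 w 0.481 ff 30.0
```

View pics/h1.png

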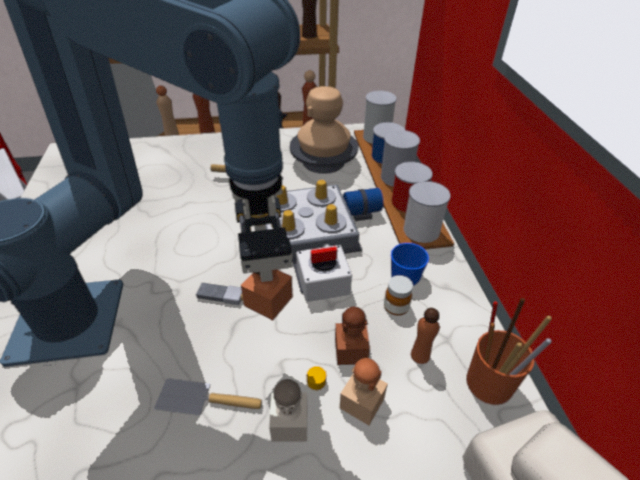

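The head is held upright at 45 mm width, and the selector bar at (323,255) lies along the stand's x. Placing it on spigot 2.

```bash
python3 - <<'E'
from place import *
place("C",2)
im=shot("side"); cv2.imwrite("pics/p1.png",cv2.resize(im["img"][100:440,180:480],None,fx=1.7,fy=1.7))
E
```

```text
placed False t25.8 p [503.  288.9 148.3] F [-3.4 -9.4 14.5] Mz -0.03 w 0.478 ff 30.0
rel t26.5 p [502.  290.5 145.9] F [ 1.1 -0.5 -0.7] Mz -0.01 w 0.848 ff 0.0
crown True t30.0 p [502.3 290.3 189.8] F [-1.4 -0.9  4.9] Mz 0.01 w 0.002 ff 2.6
```

View pics/p1.png

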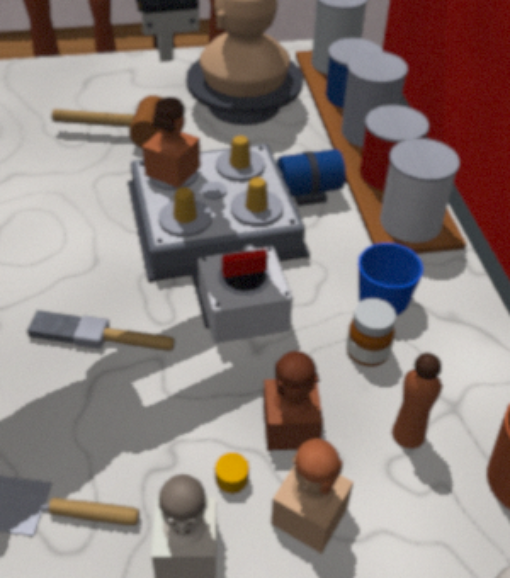

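Head C is home on spigot 2: crown contact at z ≈ 189.8, against 189 expected. The other heads are unmoved (A at (353,335), B at (365,388), D at (289,409)). The sideways force suggests the spigots lie about (+1.2, −2) mm from my estimate, so I'll correct that and do head A next.

```bash
sed -i 's/560.85,239.65/562.05,237.5/' h.py; python3 - <<'E'
from place import *
pick("A"); place("A",1)
im=shot("side"); cv2.imwrite("pics/p2.png",cv2.resize(im["img"][100:440,180:480],None,fx=1.7,fy=1.7))
E
```

```text
g1 t36.2 p [ 601.5 -164.    85. ] F [-0.9 -0.7 -0.5] Mz 0.04 w 0.476 ff 30.0
g2 t39.3 p [ 601.5 -164.    84.9] F [0.4 0.2 1. ] Mz -0.03 w 0.483 ff 29.9
held t40.4 p [ 600.7 -163.6  258.4] F [ 0.1 -0.7 -2.4] Mz 0.02 w 0.484 ff 29.9
placed False t46.1 p [613.3 296.6 148.8] F [-6.6 -2.  13.1] Mz -0.05 w 0.482 ff 30.0
rel t46.8 p [612.9 296.4 145.9] F [-0.5 -1.4  0.1] Mz 0.03 w 0.851 ff 0.0
crown True t50.4 p [614.  296.5 190. ] F [-1.4  0.2  4.8] Mz 0.01 w 0.005 ff 2.6
```

View pics/p2.png

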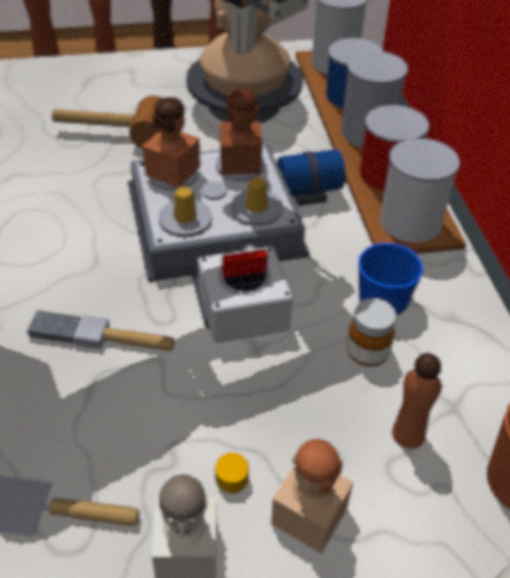

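Head A is home on spigot 1, and B (318,490) and D (184,520) are unmoved. B goes to spigot 3 next.

```bash
python3 - <<'E'
from place import *
pick("B"); place("B",3)
im=shot("side"); cv2.imwrite("pics/p3.png",cv2.resize(im["img"][100:440,180:480],None,fx=1.7,fy=1.7)); look("l3")
E
```

```text
g1 t57.0 p [ 600.  -281.3   85. ] F [ 0.9  0.7 -1.2] Mz -0.01 w 0.480 ff 29.9
g2 t60.1 p [ 599.8 -281.3   84.9] F [ 0.  -0.7 -1. ] Mz -0.02 w 0.486 ff 29.9
held t61.2 p [ 599.2 -280.9  258.4] F [-0.   0.3 -1.9] Mz 0.02 w 0.479 ff 29.9
placed False t66.9 p [622.  186.3 149. ] F [-5.8 -2.3 14.7] Mz -0.01 w 0.479 ff 30.0
rel t67.7 p [621.  186.7 145.9] F [-1.  -0.7  0.5] Mz 0.03 w 0.852 ff 0.0
crown True t71.2 p [621.9 186.8 190. ] F [-1.9 -0.2  4.9] Mz 0.02 w 0.002 ff 2.6
```

View pics/p3.png

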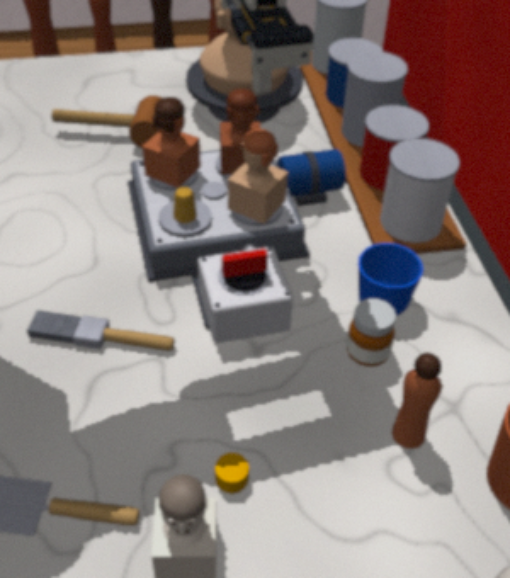

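B is home on spigot 3, and D is still at (184,520). D goes to spigot 4.

```bash
python3 - <<'E'
from place import *
pick("D"); place("D",4)
im=shot("side"); cv2.imwrite("pics/p4.png",cv2.resize(im["img"][100:300,220:400],None,fx=3,fy=3,interpolation=cv2.INTER_CUBIC))
E
```

```text
g1 t77.6 p [ 461.1 -303.5   84.9] F [-0.1 -0.6  0.5] Mz 0.03 w 0.480 ff 29.9
g2 t80.8 p [ 461.2 -303.5   85. ] F [ 0.1 -0.5 -0.8] Mz -0.00 w 0.482 ff 30.0
held t81.8 p [ 460.6 -302.9  258.6] F [ 0.8  0.5 -2. ] Mz -0.01 w 0.480 ff 30.0
placed False t87.6 p [511.8 178.6 148. ] F [-5.5 -2.8 12.8] Mz 0.02 w 0.480 ff 30.0
rel t88.3 p [511.3 178.6 145.9] F [ 0.1 -0.3  0.3] Mz -0.03 w 0.850 ff 0.0
crown True t91.8 p [511.2 178.3 189.5] F [-0.7 -1.   4.4] Mz -0.01 w 0.009 ff 2.4
```

View pics/p4.png

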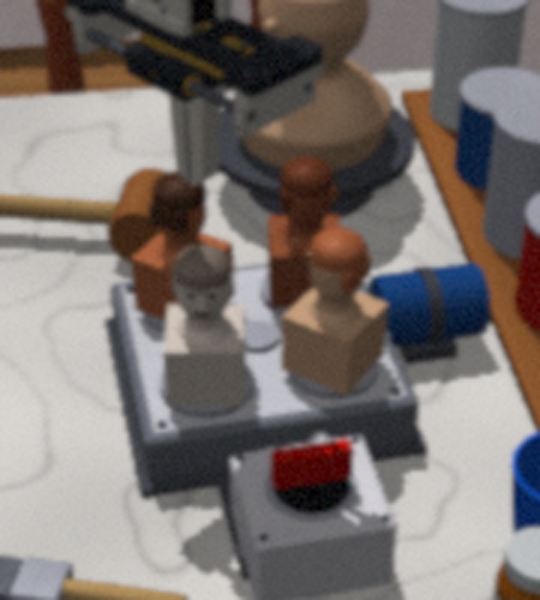

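All four heads sit flat on their flanges, with crown contacts at 189.5–190, and the selector is still off (red bar along the stand's x). Now clockwise to the fourth click.

```bash
python3 - <<'E'
from h import *
go(576.3,32,230,D(184.2)); print(np.round(robot.current_qpos(),2))
robot.move_gripper(0.7); print(lin(576.3,32,88,120,8)); robot.move_gripper(0.0); st("grip"); y0=robot.current_eef_rot()[2]
for k in range(4): turn(-30); st(k+1)
print("turned",np.degrees(robot.current_eef_rot()[2]-y0))
robot.move_gripper(0.7); lin(576.3,32,230); go(400,-250,330,D(64)); robot.sleep(0.5)
T=shot("top")
from m import blobs
for x in blobs(T,(0,160,90),(9,255,255),(315,200,380,260)):
    P=np.array([onz(T,*q,111)[:2] for q in x[2]]); ev=np.linalg.eigh(np.cov(P.T))[1][:,1]; print("bar",x[1],np.degrees(np.arctan2(ev[1],ev[0])),"expect",4.2-120)
im=shot("side"); S=im["img"]; cv2.imwrite("pics/f.png",np.hstack([S[100:300,220:400],T["img"][170:370,200:380]]).repeat(2,0).repeat(2,1)); st()
E
```

```text
[-0.14  0.3   1.45  0.    1.39 -1.78]
False
grip t98.0 p [576.3  31.7  88. ] F [-0.2 -0.7  0.4] Mz 0.01 w 0.147 ff 30.0
1 t98.6 p [576.3  31.7  88. ] F [-0.9 -1.2 -0.4] Mz 0.01 w 0.147 ff 30.0
2 t99.2 p [576.4  31.7  88. ] F [ 0.3 -0.4  0.6] Mz -0.02 w 0.151 ff 30.0
3 t99.7 p [576.4  31.7  88. ] F [-0.4 -0.8  0.8] Mz -0.05 w 0.148 ff 30.0
4 t100.3 p [576.4  31.7  88. ] F [ 0.1 -0.1 -0.1] Mz -0.07 w 0.146 ff 30.0
turned 240.8493517456191
bar 137 64.1759087041217 expect -115.8
 t104.2 p [ 400.  -249.9  330. ] F [-0.4 -1.   0.4] Mz 0.04 w 0.698 ff 0.0
```

View pics/f.png

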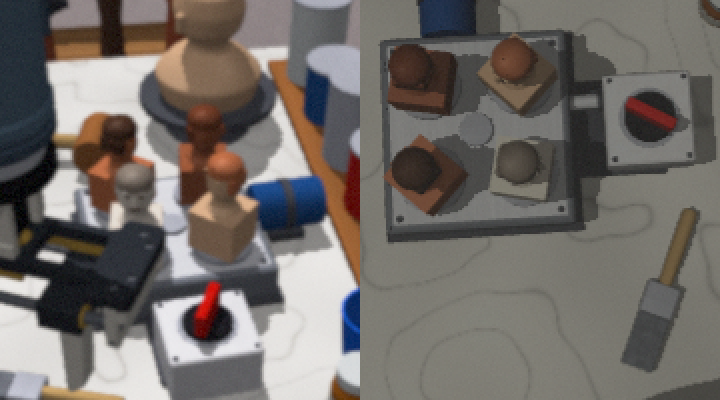

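The bar is at 64.2° (= −115.8°), which is exactly the fourth click. All four heads are seated and the robot is clear, so I'm handing in.

```bash
python3 -c "
from bench import robot
print(robot.hand_in())"
```

```text
the job is handed in; nothing more can be done
None
```

I handed the job in at about 104 s: selector turned off first, all four heads pressed home on their own spigots, and the selector then left at the fourth click; the hand-in returned no verdict.

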